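Pack jar stoppers head-to-tail in a tray

ROBOT

A 6-joint arm with a two-finger parallel gripper is mounted at the origin on the work surface. World frame = base frame: x ahead of the robot, y to its left, z up, the work surface at z = 0. Lengths are in m, angles in degrees, forces in N, time in s.
With the tool pointing down it reaches from about 0.325 to 0.9 m from the base axis. Payload 6.1 kg.
Tool frame: the origin (TCP) lies midway between the tips of the shut fingers; the grasp point (between the pads) lies 19 mm behind it; z points along the fingers, y is the line along which they close (so a half turn about z gives the same grasp; the last joint's range is limited). The gripper opens to 85 mm and grips with 20 to 120 N. Pads are 22 mm wide; open, the fingers measure 114 mm over their backs; the gripper's body (76 mm by 85 mm) begins 54 mm behind the grasp point. The pads swing forward as they close: fully open they stand 13 mm farther back than shut.
Start: joints at [-74.891, 12.628, 87.462, -0, 79.91, -7.225], TCP at [0.237, -0.578, 0.231] pointing down, gripper open.
Joint ranges: [-170.65, 170.65], [-52.31, 119.04], [5.05, 147.46], [-71.25, 251.25], [11.57, 151.72], [-153.62, 153.62]. Speed limits (degrees/s): [147.25, 147.25, 172.46, 180, 180, 180].

INTERFACE

Orientations are given as a 3x3 rotation matrix whose columns are the frame's x, y, z axes.
In Python, from station import readout, viewer, ticket gives the robot as it stands. The module is installed in compiled form; this text tells all that it offers.
- The arm moves only by the shell command python3 -m handwheel 'ROWS' [FORCE]. ROWS is JSON, a list of rows, each a list of 3 entries, a list of its own where there are three numbers: the shift along the tool's x, y, z in m, then the turn about the tool's z in degrees, then the finger opening in m, from 0 to 0.0854. In form: [[[dx, dy, dz], spin, gripper], ...]. A call has 1 to 10 rows; each row is the pose to reach, as a shift and turn from the pose commanded when the call began, along the tool's axes at that moment; what a row does not reach only later rows make up. A row lasts 1/8 s, in which the tool goes at most 62.5 mm and 10.7 degrees, less where a joint would pass 70% of its speed; a pose out of reach is approached as far as the arm can. A call with a gripper value outside its range is refused whole. The fingers move at their own pace and stop on an object; FORCE is the grip in N (left out, the last holds). Time passes only in rows, so rows that repeat a pose let the fingers close. It gives the time, the measured TCP pose, the force, the opening and the grip force at its end, in the units of the state.
- readout.state(): the state, without advancing time (a new reading comes with each control period).
- viewer.capture(name): name is "scene" or "top" or "wrist"; returns a dict with "color" (400x640x3 uint8, blue, green, red), "range_z" (400x640 float32, m along the optical axis (not along the pixel's ray), 0 where there is no reading), "vertical_fov" (degrees; the focal length in pixels is half the picture's height over the tangent of half this angle, whatever the lens; pixels are square), "cx", "cy" (the principal point, pixels), "position" and "attitude" of the camera in the world. Camera axes: x right, y down, z forward; pixel columns grow to the right and rows downward; lengths in m; the calibration is good to about 2 mm. A picture is of the moment at which its call begins.
- ticket.hand_in(): hands the job in; it is judged then, once.
Trained networks look in a picture, given as the dict that the camera call returned (one of the last four; its "shot" number tells which), for a name from the list of things; names that differ only in an ending like _2 or _b are one class to them, and where a whole thing is asked for, a point or a joint stands for the part that bears it (a point fixed in the world has none). Each returns a list of dicts, best first, with "p" (0 to 1); they miss things now and then, are a little off and sometimes report something else, mostly with a low value. They report only what shows in the picture. A call takes as long as a camera call. They do not tell look-alikes from the thing itself.
- viewer.spot_in(picture, target): "xy" ([column, row] in pixels, amid what is visible of it).
The state is a dict: "clock": time; "joint_pos": joint angles; "joint_velocities": joint speeds; "tau": joint torques, N m; "ee_pos": TCP position; "orientation": TCP orientation; "ft_force": force on the tool from outside, world axes, zero at the start; "ft_torque": the same for the moment, N m; "gripper_width": finger opening in m; "gripper_force": force on a finger pad.
Only numpy, scipy, OpenCV 4.12 (cv2) and the standard library are available. Lean on these libraries where they do the work, as an engineer would, in place of code of your own. Each camera call takes 0.05 s, during which the arm holds its last target. There are 200 camera calls.

TASK

Pack the five mushroom-shaped wooden jar stoppers in the dark tray in one straight row along its length, alternately head down and head up, beginning and ending with one that is head down, all standing flat on the tray floor so that the upper heads overlap the lower ones and the row fills the tray evenly. Every stopper already stands the way up it is needed; one is already in the tray but may have to be shifted. Leave the two small jars, the tin and the bottle where they stand.

Things in the scene. Friction and masses are not known exactly. Their poses are not given: they have to be found in the camera images.
- tray_floor (a point): Shallow dark-wood tray, fixed to the counter. Point: centre of its inner floor (6 mm above the counter). y runs along the tray, x across it, z up. Inside it is 254 mm long (y) and 68 mm wide (x); the walls are 6 mm thick and rise 12 mm above the inner floor. The five stoppers fit only interleaved: neighbouring centres, one head down and one head up, can be as near as 45 mm; evenly spread the row has a pitch of 48 mm about the tray's centre, the outer two at 96 mm from it.
- plugup_a_mid (a point): Plain wooden mushroom-shaped jar stopper, 46 mm tall: a round head 60 mm across and 12 mm thick, and a coaxial solid round plug 30 mm across and 34 mm long. It stands head down, plug pointing up, all through. This point is on its axis, half-way up (23 mm above its underside); z points up; yaw is meaningless. About 35 to 70 g. At the start it is in the tray, somewhere along it, not necessarily where it should be.
- plugup_b_mid (a point): Plain wooden mushroom-shaped jar stopper, 46 mm tall: a round head 60 mm across and 12 mm thick, and a coaxial solid round plug 30 mm across and 34 mm long. It stands head down, plug pointing up, all through. This point is on its axis, half-way up (23 mm above its underside); z points up; yaw is meaningless. About 35 to 70 g. Starts on the counter.
- plugup_c_mid (a point): Plain wooden mushroom-shaped jar stopper, 46 mm tall: a round head 60 mm across and 12 mm thick, and a coaxial solid round plug 30 mm across and 34 mm long. It stands head down, plug pointing up, all through. This point is on its axis, half-way up (23 mm above its underside); z points up; yaw is meaningless. About 35 to 70 g. Starts on the counter.
- plugdown_a_mid (a point): Same plain wooden stopper (head 60 mm across, 12 mm thick; plug 30 mm across, 34 mm long; 46 mm tall in all), but it stands on its plug, head on top, all through. This point is on its axis, half-way up (23 mm above its underside; the head's edge lies 11 to 23 mm above this point); z points up; yaw is meaningless. About 35 to 70 g. Starts on the counter.
- plugdown_b_mid (a point): Same plain wooden stopper (head 60 mm across, 12 mm thick; plug 30 mm across, 34 mm long; 46 mm tall in all), but it stands on its plug, head on top, all through. This point is on its axis, half-way up (23 mm above its underside; the head's edge lies 11 to 23 mm above this point); z points up; yaw is meaningless. About 35 to 70 g. Starts on the counter.
- honey_jar: Bystander: amber honey jar with a yellow cap, 54 mm across, 80 mm tall, among the loose stoppers. Origin at the centre of its underside, z up.
- tea_tin: Bystander: plain steel tin, 44 mm across, 75 mm tall. Origin at the centre of its underside, z up.
- sauce_bottle: Bystander: green glass bottle with a red cap, 60 mm across, 200 mm tall. Origin at the centre of its underside, z up.
- spice_jar: Bystander: small reddish-brown jar with a black cap, 42 mm across, 65 mm tall. Origin at the centre of its underside, z up.
Mind the look-alikes: they are no part of the job. Leave any green look-alike of the part that bears plugdown_a_mid alone. What is shaped like the part that bears plugdown_b_mid but red is not meant.

How it is judged (in metres and radians):
At the end, for the whole second after the job is handed in: All five stand in the tray, head down, up, down, up, down: along it within 15 mm of the even places (0, 48, 96 mm either side of centre), within 12 mm of its centre line, flat on its floor (4 mm, 0.08 rad), at rest; bystanders upright ((y of plugup_a_mid in the frame of tray_floor between -0.111 and -0.081 m or y of plugup_a_mid in the frame of tray_floor between -0.015 and 0.015 m or y of plugup_a_mid in the frame of tray_floor between 0.081 and 0.111 m) and x of plugup_a_mid in the frame of tray_floor between -0.012 and 0.012 m and z of plugup_a_mid in the frame of tray_floor between 0.019 and 0.027 m and angle between each of plugup_a_mid, plugup_b_mid, plugup_c_mid, plugdown_a_mid, plugdown_b_mid's own z axis and vertical below 0.08 rad and linear speed of each of plugup_a, plugup_b, plugup_c, plugdown_a, plugdown_b below 0.02 m/s and (y of plugup_b_mid in the frame of tray_floor between -0.111 and -0.081 m or y of plugup_b_mid in the frame of tray_floor between -0.015 and 0.015 m or y of plugup_b_mid in the frame of tray_floor between 0.081 and 0.111 m) and x of plugup_b_mid in the frame of tray_floor between -0.012 and 0.012 m and z of plugup_b_mid in the frame of tray_floor between 0.019 and 0.027 m and (y of plugup_c_mid in the frame of tray_floor between -0.111 and -0.081 m or y of plugup_c_mid in the frame of tray_floor between -0.015 and 0.015 m or y of plugup_c_mid in the frame of tray_floor between 0.081 and 0.111 m) and x of plugup_c_mid in the frame of tray_floor between -0.012 and 0.012 m and z of plugup_c_mid in the frame of tray_floor between 0.019 and 0.027 m and (y of plugdown_a_mid in the frame of tray_floor between -0.063 and -0.033 m or y of plugdown_a_mid in the frame of tray_floor between 0.033 and 0.063 m) and x of plugdown_a_mid in the frame of tray_floor between -0.012 and 0.012 m and z of plugdown_a_mid in the frame of tray_floor between 0.019 and 0.027 m and (y of plugdown_b_mid in the frame of tray_floor between -0.063 and -0.033 m or y of plugdown_b_mid in the frame of tray_floor between 0.033 and 0.063 m) and x of plugdown_b_mid in the frame of tray_floor between -0.012 and 0.012 m and z of plugdown_b_mid in the frame of tray_floor between 0.019 and 0.027 m and angle between each of honey_jar, tea_tin, sauce_bottle, spice_jar's own z axis and vertical below 0.1 rad); the robot touches nothing.
It fails at once if the honey jar is shifted by more than 20 mm or tipped (distance of honey_jar from where it was at the start of the episode above 0.02 m or angle between honey_jar's own z axis and vertical above 0.3 rad).
It fails at once if the tea tin is shifted by more than 20 mm or tipped (distance of tea_tin from where it was at the start of the episode above 0.02 m or angle between tea_tin's own z axis and vertical above 0.3 rad).
It fails at once if the sauce bottle is shifted by more than 20 mm or tipped (distance of sauce_bottle from where it was at the start of the episode above 0.02 m or angle between sauce_bottle's own z axis and vertical above 0.3 rad).
It fails at once if the spice jar is shifted by more than 20 mm or tipped (distance of spice_jar from where it was at the start of the episode above 0.02 m or angle between spice_jar's own z axis and vertical above 0.3 rad).
It also fails if it takes over 72 s, if anything falls off the work surface, if the arm or the gripper's body presses on something with over 40 N, if the wrist force passes 120 N, or if a joint passes its speed limit or range.

## Working session

There is one attempt and no reset: what is moved stays moved. The work goes in short steps, Python scripts to look and compute and a shell command to move; the robot and the scene stay as the last step left them, time stands still between calls to the robot, and variables do not carry over. Pictures are saved under pics/ and viewed, at most 10 in all, crops included, and the job is handed in when it is done.

```bash
mkdir -p pics
cat > h.py <<'E'
import numpy as np, cv2
from station import readout, viewer, ticket
def cloud(p):
    h,w=p["range_z"].shape; f=h/2/np.tan(np.radians(p["vertical_fov"])/2)
    u,v=np.meshgrid(np.arange(w),np.arange(h)); z=p["range_z"]
    c=np.stack([(u-p["cx"])/f*z,(v-p["cy"])/f*z,z],-1)
    return c@np.array(p["attitude"]).T+np.array(p["position"])
E
python3 - <<'E'
from h import *
p=viewer.capture("top"); cv2.imwrite("pics/top.png",p["color"]); W=cloud(p)
print({k:p[k] for k in("position","attitude","vertical_fov","cx","cy")})
for t in["plugup_a_mid","plugdown_a_mid","honey_jar","tea_tin","sauce_bottle","spice_jar"]:
    for d in viewer.spot_in(p,t):
        x,y=map(int,d["xy"]); print(t,round(d["p"],2),x,y,W[y,x].round(3),p["color"][y,x])
s=readout.state(); print(s["clock"],s["ee_pos"],np.round(s["orientation"],3).tolist(),s["gripper_width"])
E
```

```text
{'position': array([0.35843649, 0.11122941, 1.14496926]), 'attitude': array([[ 0.00722681, -0.98063972,  0.1956873 ],
       [-0.99951308, -0.01302406, -0.02835455],
       [ 0.03035424, -0.1953871 , -0.98025634]]), 'vertical_fov': 44.93401492274568, 'cx': 322.3846039779629, 'cy': 195.45530799616705}
plugup_a_mid 0.78 393 208 [ 0.549 -0.083  0.056] [ 55  80 115]
plugdown_a_mid 0.85 392 137 [ 0.723 -0.086  0.045] [ 67 121  63]
plugdown_a_mid 0.76 296 112 [0.781 0.144 0.047] [ 62 111  58]
plugdown_a_mid 0.58 310 176 [0.624 0.109 0.044] [ 67 100 147]
plugdown_a_mid 0.22 304 251 [0.449 0.12  0.041] [ 66 101 150]
plugdown_a_mid 0.16 342 120 [0.729 0.04  0.139] [67 91 69]
honey_jar 0.8 265 215 [0.525 0.207 0.081] [ 42 155 179]
tea_tin 0.56 262 149 [0.678 0.219 0.078] [161 163 167]
sauce_bottle 0.69 344 121 [0.726 0.036 0.14 ] [70 98 71]
spice_jar 0.56 262 287 [0.368 0.211 0.066] [49 51 54]
0.35 [ 0.23747514 -0.57797047  0.23102214] [[0.925, 0.38, -0.0], [0.38, -0.925, 0.0], [0.0, -0.0, -1.0]] 0.08573214940078014
```

View pics/top.png

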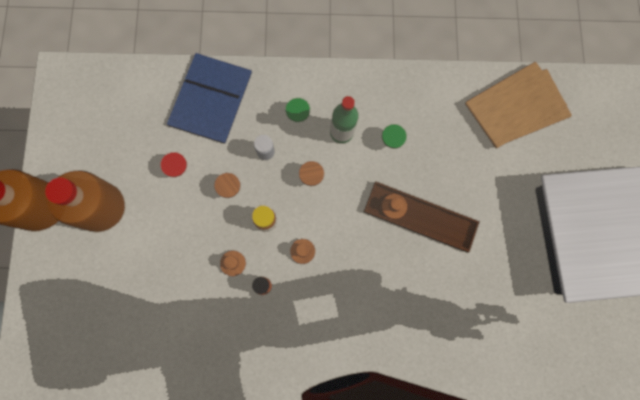

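The picture shows the tray at about (421,217) with a head-down stopper at (395,206). The loose stoppers are head-down at (302,250) and (232,262), and head-up at (311,173) and (227,184). The green and red ones are decoys.

```bash
cat >> h.py <<'E'
def disc(W,m,c,zlo,zhi,r):
    c=np.array(c,float)
    for _ in range(4):
        s=m&(W[...,2]>zlo)&(W[...,2]<zhi)&(np.hypot(W[...,0]-c[0],W[...,1]-c[1])<r)
        q=W[s][:,:2].astype(np.float32)
        if len(q)<6: return None
        (cx,cy),rad=cv2.minEnclosingCircle(q); c=q.mean(0)
    return c.round(4),np.array([cx,cy]).round(4),round(rad,4),len(q),W[s][:,2].mean().round(4)
def tray(p,W):
    b=p["color"].astype(int)
    m=(b.max(-1)<95)&(b[...,2]>b[...,0]+8)&(W[...,2]<.035)&(abs(W[...,0]-.53)<.12)&(abs(W[...,1]+.15)<.2)
    m=cv2.morphologyEx(m.astype(np.uint8),cv2.MORPH_OPEN,np.ones((3,3)))
    n,l,st,_=cv2.connectedComponentsWithStats(m); m=l==1+st[1:,4].argmax()
    return cv2.minAreaRect(W[m][:,:2].astype(np.float32)),m
E
python3 - <<'E'
from h import *
p=viewer.capture("top"); W=cloud(p); ok=p["range_z"]>0
print(tray(p,W)[0])
for n,(u,v) in dict(upA=(393,206),up2=(302,250),up3=(232,262),dn1=(311,173),dn2=(227,184)).items():
    c=W[v,u,:2]; print(n,c.round(3))
    if n[0]=='u': print(' plug',disc(W,ok,c,.035,.065,.028),'\n head',disc(W,ok,c,.008,.035,.04) if n!='upA' else '')
    else: print(' head',disc(W,ok,c,.034,.06,.042))
for n,(u,v) in dict(green1=(394,137),honey=(264,217),tin=(263,145),spice=(261,285)).items(): print(n,W[v,u].round(3))
E
```

```text
((0.536237359046936, -0.15496091544628143), (0.2627360224723816, 0.07855452597141266), 69.13298797607422)
upA [ 0.554 -0.083]
 plug (array([ 0.5594, -0.0905], dtype=float32), array([ 0.5606, -0.0918]), 0.015, 143, np.float64(0.052)) 
 head 
up2 [0.451 0.125]
 plug (array([0.4518, 0.124 ], dtype=float32), array([0.4524, 0.1238]), 0.0149, 137, np.float64(0.0468)) 
 head (array([0.4508, 0.1239], dtype=float32), array([0.4515, 0.1251]), 0.0308, 377, np.float64(0.0136))
up3 [0.423 0.281]
 plug (array([0.4226, 0.2846], dtype=float32), array([0.4228, 0.2854]), 0.015, 149, np.float64(0.047)) 
 head (array([0.4222, 0.2829], dtype=float32), array([0.4224, 0.2844]), 0.0307, 381, np.float64(0.014))
dn1 [0.631 0.106]
 head (array([0.6305, 0.1059], dtype=float32), array([0.6313, 0.1056]), 0.0302, 507, np.float64(0.047))
dn2 [0.601 0.3  ]
 head (array([0.5995, 0.2998], dtype=float32), array([0.5998, 0.3009]), 0.0306, 528, np.float64(0.0469))
green1 [ 0.723 -0.091  0.045]
honey [0.52  0.21  0.082]
tin [0.687 0.217 0.078]
spice [0.372 0.213 0.066]
```

```bash
python3 -m handwheel '[[[0.03,-0.047,0],-9,0.085],[[0.06,-0.094,0],-18,0.085],[[0.091,-0.14,0],-27,0.085],[[0.12,-0.187,0],-36,0.085],[[0.15,-0.234,0],-46,0.085],[[0.182,-0.28,0],-46.8,0.085],[[0.242,-0.289,0],-46.8,0.06],[[0.302,-0.298,0],-46.8,0.06],[[0.362,-0.308,0],-46.8,0.06],[[0.42,-0.317,0],-46.8,0.06]]' 30
cat >> h.py <<'E'
def go(x,y,z,psi=-20.87):
    s=readout.state(); R=np.array(s["orientation"]); d=np.array([x,y,z])-s["ee_pos"]
    a=np.degrees(np.arctan2(R[1,1],R[0,1]))
    print("t",round(s["clock"],2),"shift",(R.T@d).round(4),"spin",round(a-psi,2),"grip",round(s["gripper_width"],4))
S={96:(.5704,-.0653),48:(.5533,-.1101),0:(.5362,-.155),-48:(.5191,-.1998),-96:(.502,-.2447)}
E
python3 -c "
from h import *
go(.5606,-.0915,.1)"
```

```text
clock: 1.65
ee_pos: [0.5073, -0.1238, 0.2317]
orientation: [[0.356, 0.935, 0.001], [0.935, -0.356, -0.001], [-0.0, 0.001, -1.0]]
ft_force: [-0.7, -1.7, 0.4]
gripper_width: 0.0604
gripper_force: 0.0
t 1.65 shift [0.0492 0.0381 0.1318] spin 0.04 grip 0.0604
```

Run:
```python
from h import *
p=viewer.capture("wrist"); W=cloud(p); cv2.imwrite("pics/w1.png",p["color"]); ok=p["range_z"]>0
print(disc(W,ok,(.5606,-.0915),.04,.065,.025))
r,m=tray(p,W); print(r, W[ok][:,2].min())
```

```text
(array([ 0.5592, -0.0897], dtype=float32), array([ 0.5596, -0.0902]), 0.0151, 788, np.float64(0.0513))
((0.5410375595092773, -0.15063229203224182), (0.26882970333099365, 0.08298997581005096), 69.03219604492188) -0.003645435028668542
```

View pics/w1.png

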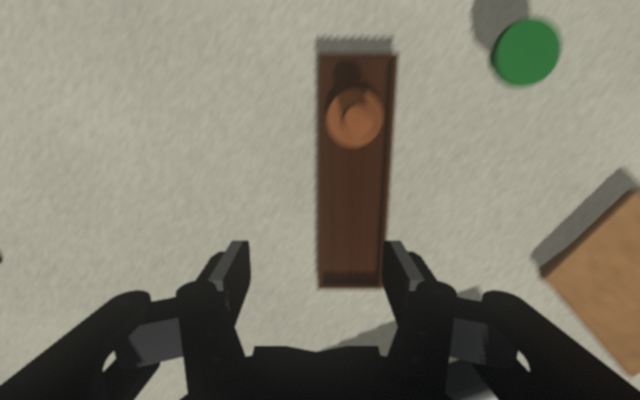

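The wrist view shows the tray along its column at about x=355, with stopper A at (355,117). The fingers slightly overlap the tray's near edge, so I'll fit the rim by height instead.

Run:
```python
from h import *
u=np.array([.356,.9345]); n=np.array([.9345,-.356])
for c in("wrist","top"):
    p=viewer.capture(c); W=cloud(p)
    d=W[...,:2]-np.array([.536,-.155]); a=d@u; b=d@n
    m=(W[...,2]>.013)&(W[...,2]<.024)&(abs(a)<.16)&(abs(b)<.055)&(p["range_z"]>0)
    for nm,s in(("side-",m&(b<-.028)&(abs(a)<.11)),("side+",m&(b>.028)&(abs(a)<.11)),("end-",m&(a<-.118)&(abs(b)<.03)),("end+",m&(a>.115)&(abs(b)<.03))):
        v=(b if nm[0]=='s' else a)[s]; w=(a if nm[0]=='s' else b)[s]
        print(c,nm,s.sum(),np.percentile(v,[5,50,95]).round(4), np.polyfit(w,v,1).round(4) if s.sum()>10 else "")
```

```text
wrist side- 1090 [-0.0392 -0.0368 -0.0339] [ 0.0049 -0.0365]
wrist side+ 1181 [0.0341 0.0366 0.0397] [-0.0001  0.0367]
wrist end- 318 [-0.1334 -0.129  -0.1269] [ 0.002  -0.1296]
wrist end+ 417 [0.1267 0.1295 0.1324] [0.0035 0.1295]
top side- 190 [-0.0382 -0.0355 -0.032 ] [ 0.0041 -0.0353]
top side+ 150 [0.0351 0.038  0.0416] [0.0032 0.0377]
top end- 83 [-0.1343 -0.1306 -0.1278] [-0.0128 -0.1307]
top end+ 65 [0.1253 0.1284 0.1312] [-0.0045  0.1281]
```

```bash
python3 -m handwheel '[[[0.0495,0.0376,0.0],0,0.06],[[0.0495,0.0376,0.06],0,0.06],[[0.0495,0.0376,0.12],0,0.06],[[0.0495,0.0376,0.17],0,0.06],[[0.0495,0.0376,0.205],0,0.06],[[0.0495,0.0376,0.205],0,0.06],[[0.0495,0.0376,0.205],0,0.024],[[0.0495,0.0376,0.205],0,0.024],[[0.0495,0.0376,0.205],0,0.024],[[0.0495,0.0376,0.205],0,0.024]]' 30
```

```text
clock: 3.05
ee_pos: [0.5602, -0.0934, 0.0291]
orientation: [[0.356, 0.934, 0.004], [0.934, -0.356, -0.002], [-0.0, 0.004, -1.0]]
ft_force: [-1.3, -2.8, 6.9]
gripper_width: 0.0291
gripper_force: 30.2
```

```bash
python3 -m handwheel '[[[0,0,-0.003],0,0.024],[[0.01,0,-0.003],0,0.024],[[0.02,0,-0.003],0,0.024],[[0.027,0,-0.003],0,0.024],[[0.027,0,-0.003],0,0.024],[[0.027,0,0],0,0.024],[[0.027,0,0],0,0.024],[[0.027,0,0],0,0.055],[[0.027,0,0],0,0.055],[[0.027,0,0],0,0.055]]'
python3 -m handwheel '[[[0,0,-0.06],0,0.055],[[0,0,-0.11],0,0.055]]'
python3 - <<'E'
from h import *
go(.4520,.1245,.12)
p=viewer.capture("top"); W=cloud(p); 
x=disc(W,p["range_z"]>0,S[96],.04,.058,.022); print(x)
E
```

```text
clock: 4.3
ee_pos: [0.5676, -0.0672, 0.0258]
orientation: [[0.356, 0.934, -0.001], [0.934, -0.356, 0.0], [0.0, -0.001, -1.0]]
ft_force: [-0.3, 0.1, -0.3]
gripper_width: 0.0552
gripper_force: 0.0
clock: 4.55
ee_pos: [0.5676, -0.0672, 0.137]
orientation: [[0.356, 0.934, -0.001], [0.934, -0.356, 0.0], [-0.0, -0.001, -1.0]]
ft_force: [0.9, 0.3, 0.9]
gripper_width: 0.0548
gripper_force: 0.0
t 4.55 shift [ 0.1379 -0.1762  0.0172] spin -0.01 grip 0.0548
None
```

```bash
python3 -m handwheel '[[[0.034,-0.044,0],0,0.055],[[0.07,-0.088,0],0,0.055],[[0.104,-0.132,0],0,0.055],[[0.138,-0.176,0],0,0.055],[[0.138,-0.176,0.04],0,0.055],[[0.138,-0.176,0.08],0,0.055],[[0.138,-0.176,0.114],0,0.055],[[0.138,-0.176,0.114],0,0.055]]'
python3 -m handwheel '[[[0,0,0],0,0.024],[[0,0,0],0,0.024],[[0,0,0],0,0.024],[[0,0,-0.05],0,0.024],[[0,0,-0.1],0,0.024]]'
python3 - <<'E'
from h import *
go(*S[0],.12)
p=viewer.capture("top"); W=cloud(p);ok=p["range_z"]>0
print(disc(W,ok,S[96],.04,.058,.022))
p=viewer.capture("wrist"); cv2.imwrite("pics/w2.png",p["color"])
E
```

```text
clock: 5.6
ee_pos: [0.4495, 0.1242, 0.0195]
orientation: [[0.356, 0.934, -0.007], [0.934, -0.356, -0.001], [-0.003, -0.006, -1.0]]
ft_force: [-0.2, 0.0, 0.9]
gripper_width: 0.0548
gripper_force: 0.0
clock: 6.22
ee_pos: [0.452, 0.1243, 0.1234]
orientation: [[0.356, 0.934, -0.001], [0.934, -0.356, -0.0], [-0.0, -0.001, -1.0]]
ft_force: [0.9, 0.6, -1.3]
gripper_width: 0.029
gripper_force: 30.1
t 6.22 shift [-0.231   0.1782  0.0034] spin -0.0 grip 0.029
(array([ 0.5675, -0.0647], dtype=float32), array([ 0.568 , -0.0654]), 0.0151, 135, np.float64(0.0528))
```

View pics/w2.png

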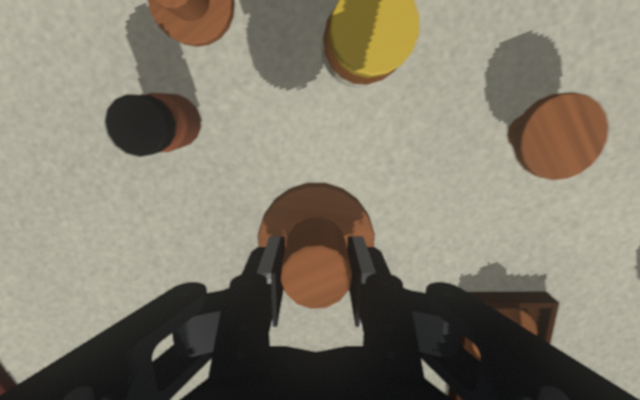

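The wrist view shows the stopper held upright between the pads at (316,275). I'll place it in the middle slot.

```bash
python3 -m handwheel '[[[-0.046,0.036,0],0,0.024],[[-0.092,0.072,0],0,0.024],[[-0.138,0.107,0],0,0.024],[[-0.185,0.143,0],0,0.024],[[-0.231,0.178,0],0,0.024],[[-0.231,0.178,0.03],0,0.024],[[-0.231,0.178,0.06],0,0.024],[[-0.231,0.178,0.08],0,0.024],[[-0.231,0.178,0.09],0,0.024],[[-0.231,0.178,0.094],0,0.024]]'
python3 -m handwheel '[[[0,0,0],0,0.024],[[0,0,0],0,0.05],[[0,0,0],0,0.05],[[0,0,-0.06],0,0.05],[[0,0,-0.11],0,0.05]]'
python3 - <<'E'
from h import *
go(.4224,.284,.12)
E
```

```text
clock: 7.58
ee_pos: [0.5355, -0.1544, 0.0297]
orientation: [[0.356, 0.935, -0.004], [0.935, -0.356, 0.001], [-0.0, -0.004, -1.0]]
ft_force: [-18.0, 6.3, 36.8]
gripper_width: 0.0289
gripper_force: 34.3
clock: 8.2
ee_pos: [0.5366, -0.1548, 0.1395]
orientation: [[0.356, 0.934, -0.0], [0.934, -0.356, 0.0], [0.0, -0.0, -1.0]]
ft_force: [0.6, -1.0, -0.6]
gripper_width: 0.0498
gripper_force: 0.0
t 8.2 shift [ 0.3693 -0.263   0.0196] spin 0.0 grip 0.0498
```

Run:
```python
from h import *
p=viewer.capture("wrist"); W=cloud(p);ok=p["range_z"]>0; cv2.imwrite("pics/w3.png",p["color"])
print(disc(W,ok,S[0],.04,.065,.022)); print(disc(W,ok,S[96],.04,.065,.022)); print(disc(W,ok,S[0],.012,.035,.034))
```

```text
(array([ 0.5357, -0.1524], dtype=float32), array([ 0.5352, -0.1534]), 0.015, 1340, np.float64(0.051))
(array([ 0.5673, -0.0637], dtype=float32), array([ 0.5675, -0.0637]), 0.015, 1750, np.float64(0.0514))
(array([ 0.5367, -0.1459], dtype=float32), array([ 0.5349, -0.1482]), 0.0337, 2546, np.float64(0.018))
```

View pics/w3.png

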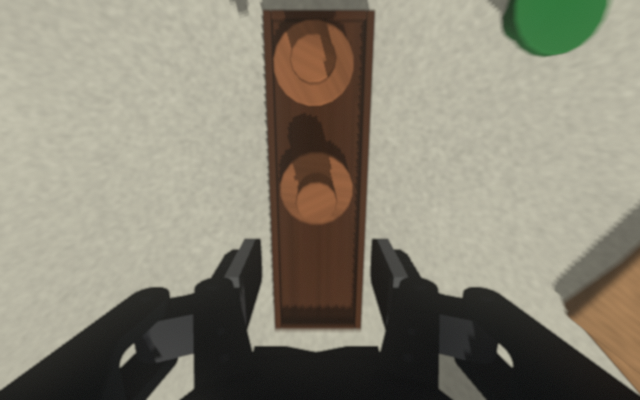

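The wrist view shows both head-down stoppers flat, at (314,60) and (317,188). The third head-down one is next.

```bash
python3 -m handwheel '[[[0.046,-0.033,0],0,0.05],[[0.092,-0.066,0],0,0.05],[[0.138,-0.099,0],0,0.05],[[0.185,-0.132,0],0,0.05],[[0.231,-0.164,0],0,0.05],[[0.277,-0.197,0],0,0.05],[[0.323,-0.23,0],0,0.05],[[0.369,-0.263,0],0,0.05],[[0.369,-0.263,0.03],0,0.05],[[0.369,-0.263,0.06],0,0.05]]'
python3 -c "
from h import *
go(.4224,.284,.023)"
```

```text
clock: 9.5
ee_pos: [0.4223, 0.285, 0.0779]
orientation: [[0.354, 0.935, 0.002], [0.935, -0.354, 0.001], [0.001, 0.001, -1.0]]
ft_force: [-0.0, 0.0, 0.2]
gripper_width: 0.0497
gripper_force: 0.0
t 9.5 shift [-0.001   0.0004  0.0549] spin 0.15 grip 0.0497
```

```bash
python3 -m handwheel '[[[0,0,0.03],0,0.05],[[0,0,0.0565],0,0.05],[[0,0,0.0565],0,0.05],[[0,0,0.0565],0,0.024],[[0,0,0.0565],0,0.024],[[0,0,0.0565],0,0.024],[[0,0,0.0],0,0.024],[[0,0,-0.04],0,0.024],[[0,0,-0.045],0,0.024]]'
python3 -c "
from h import *
go(*S[-96],.029)"
```

```text
clock: 10.62
ee_pos: [0.4249, 0.2849, 0.1274]
orientation: [[0.356, 0.934, 0.007], [0.934, -0.356, 0.003], [0.006, 0.005, -1.0]]
ft_force: [0.9, -0.5, -1.8]
gripper_width: 0.0292
gripper_force: 30.1
t 10.62 shift [-0.4679  0.2602  0.0972] spin 0.01 grip 0.0292
```

```bash
python3 -m handwheel '[[[-0.052,0.029,0],0,0.024],[[-0.103,0.058,0],0,0.024],[[-0.155,0.087,0],0,0.024],[[-0.207,0.116,0],0,0.024],[[-0.258,0.146,0],0,0.024],[[-0.31,0.175,0],0,0.024],[[-0.362,0.204,0],0,0.024],[[-0.413,0.233,0],0,0.024],[[-0.465,0.262,0],0,0.024],[[-0.465,0.262,0.03],0,0.024]]'
python3 -c "
from h import *
go(*S[-96],.029)"
```

```text
clock: 11.88
ee_pos: [0.5033, -0.2497, 0.0948]
orientation: [[0.36, 0.933, 0.005], [0.933, -0.36, -0.004], [-0.002, 0.006, -1.0]]
ft_force: [-0.2, 1.0, -0.5]
gripper_width: 0.029
gripper_force: 30.1
t 11.88 shift [ 0.0043 -0.0034  0.0658] spin -0.26 grip 0.029
```

```bash
python3 -m handwheel '[[[0,0,0.02],0,0.024],[[0,0,0.04],0,0.024],[[0,0,0.055],0,0.024],[[0,0,0.062],0,0.024],[[0,0,0.066],0,0.024],[[0,0,0.066],0,0.024],[[0,0,0.066],0,0.05],[[0,0,0.066],0,0.05],[[0,0,0.0],0,0.05],[[0,0,-0.06],0,0.05]]'
python3 - <<'E'
from h import *
go(*S[-96],.029)
go(.631,.1058,.12)
p=viewer.capture("wrist"); W=cloud(p);ok=p["range_z"]>0
for k in(96,0,-96): print(k,disc(W,ok,S[k],.04,.065,.022))
E
```

```text
clock: 13.12
ee_pos: [0.5008, -0.2437, 0.1527]
orientation: [[0.356, 0.934, -0.002], [0.934, -0.356, 0.001], [0.001, -0.002, -1.0]]
ft_force: [0.9, 0.4, -0.6]
gripper_width: 0.0505
gripper_force: 0.0
t 13.12 shift [-0.0006  0.0017  0.1237] spin 0.0 grip 0.0505
t 13.12 shift [ 0.3729 -0.0028  0.0329] spin 0.0 grip 0.0505
96 None
0 (array([ 0.535, -0.154], dtype=float32), array([ 0.5351, -0.1538]), 0.0151, 1558, np.float64(0.0514))
-96 (array([ 0.5015, -0.2395], dtype=float32), array([ 0.501 , -0.2407]), 0.015, 1203, np.float64(0.0511))
```

```bash
python3 -m handwheel '[[[0.06,0,0],0,0.08],[[0.12,-0.001,0],0,0.08],[[0.18,-0.002,0],0,0.08],[[0.24,-0.002,0],0,0.08],[[0.30,-0.003,0],0,0.08],[[0.35,-0.003,0],0,0.08],[[0.373,-0.003,0],0,0.08],[[0.373,-0.003,0.03],0,0.08],[[0.373,-0.003,0.055],0,0.08],[[0.373,-0.003,0.055],0,0.08]]'
python3 - <<'E'
from h import *
go(.631,.1057,.018)
p=viewer.capture("wrist"); W=cloud(p);ok=p["range_z"]>0; cv2.imwrite("pics/w4.png",p["color"])
print(disc(W,ok,(.631,.1057),.04,.055,.038))
E
```

```text
clock: 14.42
ee_pos: [0.6294, 0.1046, 0.0944]
orientation: [[0.357, 0.934, -0.006], [0.934, -0.357, -0.001], [-0.002, -0.005, -1.0]]
ft_force: [-0.7, 0.2, 0.4]
gripper_width: 0.08
gripper_force: 0.0
t 14.43 shift [0.0017 0.0014 0.0764] spin -0.03 grip 0.08
(array([0.6313, 0.1094], dtype=float32), array([0.6309, 0.108 ]), 0.03, 7108, np.float64(0.0455))
```

View pics/w4.png

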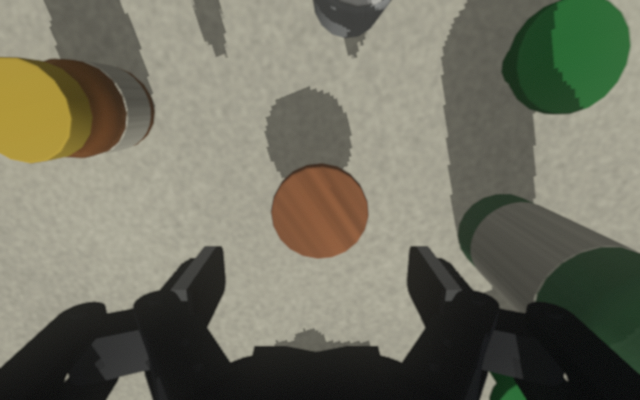

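The wrist view shows the head-up stopper centred at (320,211) between the fingers, and the bottle well clear at right.

```bash
python3 -m handwheel '[[[0.001,0,0.03],0,0.08],[[0.001,0,0.06],0,0.08],[[0.001,0,0.079],0,0.08],[[0.001,0,0.079],0,0.08],[[0.001,0,0.079],0,0.05],[[0.001,0,0.079],0,0.05],[[0.001,0,0.079],0,0.05],[[0.001,0,0.04],0,0.05],[[0.001,0,-0.02],0,0.05],[[0.001,0,-0.03],0,0.05]]'
python3 - <<'E'
from h import *
go(*S[48],.028)
p=viewer.capture("wrist"); W=cloud(p);ok=p["range_z"]>0
e=readout.state()["ee_pos"]; print(e,disc(W,ok,e[:2],e[2]+.01,e[2]+.05,.032))
E
```

```text
clock: 15.72
ee_pos: [0.6355, 0.1066, 0.1334]
orientation: [[0.356, 0.934, 0.01], [0.934, -0.356, 0.0], [0.004, 0.009, -1.0]]
ft_force: [-0.1, 0.3, 0.1]
gripper_width: 0.0585
gripper_force: 32.8
t 15.72 shift [-0.2322 -0.0006  0.1045] spin 0.01 grip 0.0585
[0.63468699 0.10660793 0.13233546] (array([0.6354, 0.1108], dtype=float32), array([0.6355, 0.1107]), 0.0321, 18482, np.float64(0.1595))
```

```bash
python3 -m handwheel '[[[-0.058,0.001,0],0,0.05],[[-0.116,0.002,0],0,0.05],[[-0.174,0.002,0],0,0.05],[[-0.215,0.002,0],0,0.05],[[-0.2305,0.002,0],0,0.05],[[-0.2305,0.002,0.02],0,0.05],[[-0.2305,0.002,0.03],0,0.05],[[-0.2305,0.002,0.03],0,0.05],[[-0.2305,0.002,0.03],0,0.05]]'
python3 - <<'E'
from h import *
go(*S[48],.024)
p=viewer.capture("wrist"); W=cloud(p);ok=p["range_z"]>0; cv2.imwrite("pics/w5.png",p["color"])
e=readout.state()["ee_pos"]; print(disc(W,ok,e[:2],e[2]+.018,e[2]+.035,.034),disc(W,ok,S[96],.04,.06,.022))
p=viewer.capture("top"); W=cloud(p);ok=p["range_z"]>0
for k in(96,0,-96): print(k,disc(W,ok,S[k],.04,.065,.022))
E
```

```text
clock: 16.9
ee_pos: [0.5521, -0.1092, 0.0975]
orientation: [[0.355, 0.935, 0.0], [0.935, -0.355, 0.0], [0.0, 0.0, -1.0]]
ft_force: [0.2, -0.3, -0.1]
gripper_width: 0.0586
gripper_force: 32.8
t 16.9 shift [-0.0004  0.0014  0.0735] spin 0.06 grip 0.0586
(array([ 0.5518, -0.1054], dtype=float32), array([ 0.5522, -0.1045]), 0.0338, 17446, np.float64(0.123)) (array([ 0.5677, -0.063 ], dtype=float32), array([ 0.5673, -0.0635]), 0.0151, 2142, np.float64(0.0514))
96 (array([ 0.5674, -0.0644], dtype=float32), array([ 0.5679, -0.0653]), 0.0149, 137, np.float64(0.0527))
0 (array([ 0.5329, -0.1564], dtype=float32), array([ 0.5356, -0.1555]), 0.0147, 103, np.float64(0.0523))
-96 (array([ 0.5031, -0.2348], dtype=float32), array([ 0.5033, -0.2386]), 0.0139, 76, np.float64(0.0517))
```

View pics/w5.png

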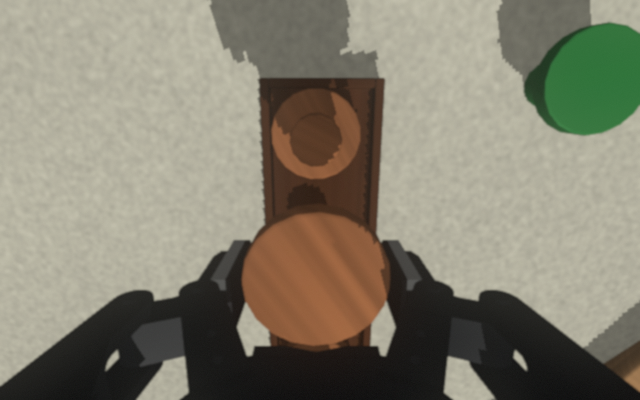

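The stopper is held level over the slot, centred at (316,278). I'll refine its offset against its neighbours in the same camera.

```bash
cat >> h.py <<'E'
def held():
    p=viewer.capture("wrist"); W=cloud(p); e=readout.state()["ee_pos"]; b=p["color"].astype(int)
    m=(p["range_z"]>0)&(b[...,2]>b[...,0]+35)&(W[...,2]>e[2]+.015)&(W[...,2]<e[2]+.04)&(np.hypot(W[...,0]-e[0],W[...,1]-e[1])<.045)
    m=cv2.morphologyEx(m.astype(np.uint8),cv2.MORPH_OPEN,np.ones((5,5)))>0
    q=W[m]; z=np.median(q[:,2]); q=q[abs(q[:,2]-z)<.004]; c,r=cv2.minEnclosingCircle(q[:,:2].astype(np.float32))
    print("held",np.round(c,4),round(r,4),"z",z.round(4),"below tcp-bottom",(z-e[2]-.046).round(4)); return np.array(c),W
E
python3 - <<'E'
from h import *
held(); print(readout.state()["ee_pos"])
E
```

```text
held [ 0.5508 -0.1082] 0.0303 z 0.1233 below tcp-bottom -0.0206
[ 0.5522931  -0.10954891  0.09798491]
```

```bash
python3 -m handwheel '[[[0,0.0005,0.015],0,0.05],[[0,0.0005,0.03],0,0.05],[[0,0.0005,0.042],0,0.05],[[0,0.0005,0.052],0,0.05],[[0,0.0005,0.06],0,0.05],[[0,0.0005,0.066],0,0.05],[[0,0.0005,0.07],0,0.05],[[0,0.0005,0.0715],0,0.05],[[0,0.0005,0.0715],0,0.05],[[0,0.0005,0.0715],0,0.05]]'
```

```text
clock: 18.3
ee_pos: [0.5524, -0.11, 0.0263]
orientation: [[0.356, 0.934, 0.001], [0.934, -0.356, -0.0], [0.0, 0.001, -1.0]]
ft_force: [-0.8, 0.6, 3.7]
gripper_width: 0.0587
gripper_force: 33.1
```

Seated with a light 3.7 N contact, so I'll release and rise.

```bash
python3 -m handwheel '[[[0,0,0],0,0.076],[[0,0,0],0,0.076],[[0,0,0],0,0.076],[[0,0,-0.05],0,0.076],[[0,0,-0.11],0,0.076]]'
python3 - <<'E'
from h import *
go(.5998,.3006,.136)
p=viewer.capture("wrist"); W=cloud(p);ok=p["range_z"]>0
print(disc(W,ok,S[48],.04,.06,.034),disc(W,ok,S[96],.04,.06,.018))
E
```

```text
clock: 18.92
ee_pos: [0.5508, -0.1095, 0.1353]
orientation: [[0.356, 0.934, -0.004], [0.934, -0.356, 0.001], [-0.0, -0.004, -1.0]]
ft_force: [0.9, 0.7, -0.6]
gripper_width: 0.0763
gripper_force: 0.0
t 18.93 shift [ 4.006e-01 -1.003e-01 -4.000e-04] spin -0.0 grip 0.0763
(array([ 0.5509, -0.1068], dtype=float32), array([ 0.5514, -0.1057]), 0.0328, 5342, np.float64(0.0514)) (array([ 0.5676, -0.0631], dtype=float32), array([ 0.5675, -0.0634]), 0.0149, 1513, np.float64(0.0514))
```

```bash
python3 -m handwheel '[[[0.058,-0.015,0],0,0.08],[[0.116,-0.03,0],0,0.08],[[0.174,-0.044,0],0,0.08],[[0.232,-0.059,0],0,0.08],[[0.29,-0.074,0],0,0.08],[[0.348,-0.088,0],0,0.08],[[0.401,-0.1015,0],0,0.08],[[0.401,-0.1015,0.03],0,0.08],[[0.401,-0.1015,0.04],0,0.08],[[0.401,-0.1015,0.04],0,0.08]]'
python3 - <<'E'
from h import *
p=viewer.capture("wrist"); W=cloud(p);ok=p["range_z"]>0
x=disc(W,ok,(.5998,.3006),.04,.055,.038); print(x); go(x[1][0],x[1][1]-.001,.0155)
E
```

```text
clock: 20.23
ee_pos: [0.5993, 0.3, 0.0944]
orientation: [[0.357, 0.934, -0.003], [0.934, -0.357, -0.001], [-0.002, -0.002, -1.0]]
ft_force: [-0.1, -0.9, 0.5]
gripper_width: 0.0799
gripper_force: 0.0
(array([0.6002, 0.3044], dtype=float32), array([0.5998, 0.3029]), 0.0299, 7090, np.float64(0.0455))
t 20.27 shift [ 0.0016 -0.001   0.0802] spin -0.06 grip 0.0796
```

```bash
python3 -m handwheel '[[[0.001,0,0.03],0,0.08],[[0.001,0,0.06],0,0.08],[[0.001,0,0.079],0,0.08],[[0.001,0,0.079],0,0.08],[[0.001,0,0.079],0,0.05],[[0.001,0,0.079],0,0.05],[[0.001,0,0.079],0,0.05],[[0.001,0,0.04],0,0.05],[[0.001,0,-0.02],0,0.05],[[0.001,0,-0.04],0,0.05]]'
python3 - <<'E'
from h import *
go(.5181,-.199,.08)
E
```

```text
clock: 21.52
ee_pos: [0.6029, 0.3029, 0.1412]
orientation: [[0.356, 0.934, 0.007], [0.934, -0.356, 0.003], [0.005, 0.006, -1.0]]
ft_force: [0.4, -0.1, -0.7]
gripper_width: 0.0586
gripper_force: 32.7
t 21.52 shift [-0.4995  0.0991  0.0592] spin 0.01 grip 0.0586
```

```bash
python3 -m handwheel '[[[-0.055,0.011,0],0,0.05],[[-0.11,0.022,0],0,0.05],[[-0.166,0.034,0],0,0.05],[[-0.221,0.045,0],0,0.05],[[-0.276,0.056,0],0,0.05],[[-0.331,0.068,0],0,0.05],[[-0.387,0.079,0],0,0.05],[[-0.442,0.09,0],0,0.05],[[-0.48,0.098,0],0,0.05],[[-0.497,0.101,0],0,0.05]]'
python3 -m handwheel '[[[0,0,0],0,0.05],[[0,0,0.02],0,0.05],[[0,0,0.03],0,0.05],[[0,0,0.035],0,0.05],[[0,0,0.035],0,0.05],[[0,0,0.035],0,0.05]]'
python3 - <<'E'
from h import *
c,W=held(); print(readout.state()["ee_pos"])
print(disc(W,W[...,2]>0,S[0],.04,.06,.018),disc(W,W[...,2]>0,S[96],.04,.06,.018))
p=viewer.capture("top"); W=cloud(p)
for k in(0,-96): print(k,disc(W,p["range_z"]>0,S[k],.04,.065,.02))
cv2.imwrite("pics/t2.png",cv2.resize(p["color"][150:290,320:520],None,fx=3,fy=3))
E
```

```text
clock: 22.78
ee_pos: [0.517, -0.2002, 0.1353]
orientation: [[0.358, 0.934, -0.001], [0.934, -0.358, 0.0], [0.0, -0.001, -1.0]]
ft_force: [-0.4, -0.2, -0.5]
gripper_width: 0.0586
gripper_force: 32.6
clock: 23.52
ee_pos: [0.5183, -0.1984, 0.1014]
orientation: [[0.356, 0.935, 0.001], [0.935, -0.356, -0.0], [-0.0, 0.001, -1.0]]
ft_force: [0.1, 0.1, -1.3]
gripper_width: 0.0585
gripper_force: 32.7
held [ 0.5168 -0.1984] 0.0308 z 0.128 below tcp-bottom -0.0194
[ 0.51834998 -0.19856601  0.10145502]
(array([ 0.5355, -0.1532], dtype=float32), array([ 0.5358, -0.1519]), 0.0168, 2070, np.float64(0.0514)) None
0 (array([ 0.5356, -0.1536], dtype=float32), array([ 0.5376, -0.1518]), 0.0183, 148, np.float64(0.0524))
-96 None
```

View pics/t2.png

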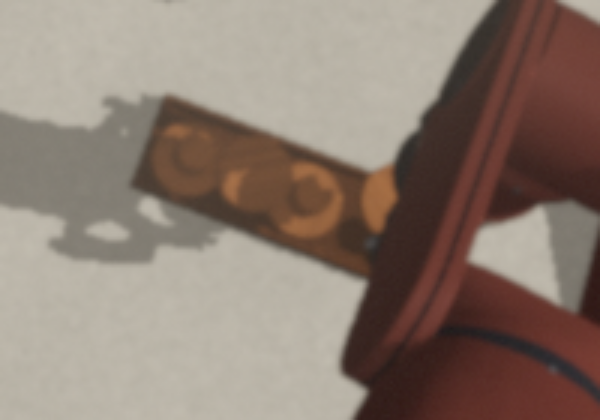

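The crop shows three in the row, with the arm hiding the fourth slot. The held stopper needs about +1.5 mm along the tray, so I'll insert it while watching the force.

```bash
python3 -m handwheel '[[[0.0015,0.0005,0.02],0,0.05],[[0.0015,0.0005,0.04],0,0.05],[[0.0015,0.0005,0.05],0,0.05],[[0.0015,0.0005,0.056],0,0.05],[[0.0015,0.0005,0.061],0,0.05],[[0.0015,0.0005,0.064],0,0.05],[[0.0015,0.0005,0.065],0,0.05],[[0.0015,0.0005,0.066],0,0.05],[[0.0015,0.0005,0.066],0,0.05]]'
```

```text
clock: 24.75
ee_pos: [0.519, -0.1973, 0.0349]
orientation: [[0.356, 0.934, 0.0], [0.934, -0.356, -0.0], [-0.0, 0.0, -1.0]]
ft_force: [0.0, -1.1, -0.4]
gripper_width: 0.0584
gripper_force: 32.7
```

```bash
python3 -m handwheel '[[[0,0,0.004],0,0.05],[[0,0,0.007],0,0.05],[[0,0,0.009],0,0.05],[[0,0,0.0095],0,0.05],[[0,0,0.0095],0,0.05]]'
```

```text
clock: 25.38
ee_pos: [0.5189, -0.1973, 0.0253]
orientation: [[0.356, 0.934, -0.0], [0.934, -0.356, 0.0], [0.0, -0.0, -1.0]]
ft_force: [-0.2, -1.3, 0.0]
gripper_width: 0.0584
gripper_force: 32.7
```

```bash
python3 -m handwheel '[[[0,0,0.001],0,0.05],[[0,0,0.0015],0,0.05],[[0,0,0.0015],0,0.05],[[0,0,0.0015],0,0.076],[[0,0,0.0015],0,0.076],[[0,0,0.0015],0,0.076],[[0,0,-0.05],0,0.076],[[0,0,-0.11],0,0.076],[[-0.06,-0.05,-0.15],0,0.076],[[-0.06,-0.1,-0.15],0,0.076]]'
python3 - <<'E'
from h import *
p=viewer.capture("wrist"); W=cloud(p); cv2.imwrite("pics/w6.png",p["color"])
p2=viewer.capture("top"); W2=cloud(p2)
o=np.array([.5362,-.155]);u=np.array([.356,.9345]); n=np.array([.9345,-.356])
for nm,w in(("w",W),("t",W2)):
  for k in S:
    r=disc(w,w[...,2]>0,S[k],.04,.06,.016 if k%96==0 else .034)
    if r is not None: d=r[0]-o; print(nm,k,"along",(d@u).round(4),"cross",(d@n).round(4),r[2:])
E
```

```text
clock: 26.62
ee_pos: [0.4098, -0.2206, 0.1775]
orientation: [[0.356, 0.934, 0.004], [0.934, -0.356, -0.004], [-0.002, 0.005, -1.0]]
ft_force: [-0.8, -0.3, 1.1]
gripper_width: 0.0758
gripper_force: 0.0
w 48 along 0.012 cross -0.0046 (0.0338, 2982, np.float64(0.0506))
w 0 along 0.0002 cross -0.0033 (0.0149, 1448, np.float64(0.0507))
w -48 along -0.0447 cross -0.0042 (0.034, 4829, np.float64(0.0512))
w -96 along -0.0916 cross -0.0043 (0.0149, 1094, np.float64(0.0507))
t 96 along 0.0959 cross -0.003 (0.0149, 135, np.float64(0.0525))
t 48 along 0.0473 cross -0.003 (0.0337, 532, np.float64(0.053))
t 0 along 0.0003 cross -0.0014 (0.0148, 143, np.float64(0.0523))
t -48 along -0.0466 cross -0.0025 (0.0337, 548, np.float64(0.0528))
t -96 along -0.0924 cross -0.0024 (0.0151, 145, np.float64(0.0523))
```

View pics/w6.png

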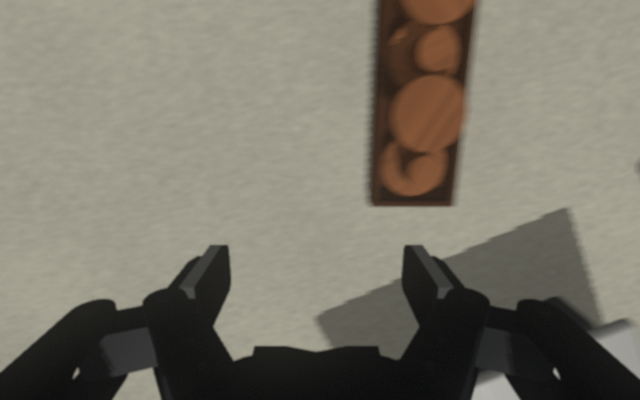

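The wrist view shows the row interleaved and level, with tops at about 0.052 m. The end one is at (413,165) and the head-up one at (430,112). All five are within 4 mm of their places and the arm is clear, so I'll hand in.

```bash
python3 -m handwheel '[[[0,0,0],0,0.076],[[0,0,0],0,0.076],[[0,0,0],0,0.076]]'; python3 -c "
from h import *
print(ticket.hand_in())"
```

```text
clock: 27.1
ee_pos: [0.4098, -0.2182, 0.174]
orientation: [[0.355, 0.935, -0.001], [0.935, -0.355, 0.001], [0.0, -0.001, -1.0]]
ft_force: [0.4, 0.4, 0.3]
gripper_width: 0.0757
gripper_force: 0.0
the job is handed in; nothing more can be done
None
```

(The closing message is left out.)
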